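# Lock the board easel's pin with its spring clip

### The job

Lock the carrier plate onto the sloped board easel: take the spring clip with the orange grip, push its straight leg through the cross hole of the steel pin that sticks out of the easel, and keep pushing until the bow snaps over the pin. Leave the clip seated there and let go, without touching the circuit board or shifting the tin, the part box or the bottle.

Things in the scene. Friction and masses are not known exactly. Their poses are not given: they have to be found in the camera images.
- easel: grey sloped easel, fixed to the worktop; base 190 x 200 mm. Its deck, 200 mm long, 190 wide, with an aluminium carrier plate on it, rises at 0.42 rad towards +x, from about 105 mm high in front to 185 mm behind. A steel pin stands square to the deck, so leans 0.42 rad towards -x. Origin on the worktop, 170 mm right below the middle of the pin's cross hole; x level, towards the high side; z up.
- pin_hole (a point): middle of the pin's cross hole: 9 mm wide and high, 26 mm long, through, mouths chamfered. y: along the hole, about level; z: along the pin, away from the deck. Pin 26 mm thick, ends 22 mm above the hole's axis, a black line on its end runs along the hole; the plate is 35 mm below the axis, a 42 mm collar 28 mm below. The pin turns stiffly (0.12 N m) and starts turned up to 0.3 rad.
- board: green circuit board, 85 x 165 x 20 mm, fixed flat on the carrier plate, 80 mm up the slope from the pin; origin in the middle of its underside. Must not be touched.
- clip: loose R-shaped spring clip, 7 mm steel wire with an orange moulded grip, 150 mm long, about 85 g, lying flat. Origin: middle of the grip's underside; x along the straight leg to its tip, y towards the sprung bow, z up. Grip 34 mm along x, 26 along y, 34 high, sides upright. A wire eye sticks out 20 mm behind it. Leg and bow leave its front and lie in one plane, axes 3.5 mm above the underside.
- clip_seat (a point): point on the leg's axis, clip x = 72 mm, y = 0, z = 3.5 mm: the middle of the bow's arch; lies in the middle of the pin when home. Axes as the clip's. The bow, sprung sideways (+y), runs at y = 9.5 mm from the grip to x = 58, arches round the seat with room for the pin, narrows to y = 9.5 mm at x = 86 and flares to y = 23.5 mm at x = 112 mm.
- clip_tip (a point): round tip of the straight leg: clip x = 121.5 mm, y = 0, z = 3.5 mm. Axes as the clip's. Pushed through the hole, the leg slides easily until the bow's flare meets the pin about 31 mm before home; then the push rises to some 6 to 14 N; about 12 mm before home the bow snaps over the pin and pulls the clip home.
- screw_tin: white round tin, 57 mm wide, 35 mm high, standing on the worktop; origin under its middle. Leave it alone.
- part_box: small clear component box with a blue lid, 44 x 58 x 26 mm; origin under its middle. Leave it alone.
- wash_bottle: white wash bottle with a red cap and bent spout, 62 x 93 x 159 mm, standing; origin on its underside. Leave it alone.

How it is judged:
On the way:
1. the straight leg is right through the pin's cross hole (distance between clip_seat and pin_hole below 0.033 m and angle between the x axis of clip and the y axis of pin_hole, either way round below 0.3 rad), for 0.1 s.
At the end, for the whole second after the job is handed in: The clip's leg is through the cross hole with the bow snapped over the pin: the middle of the bow's arch is within 5 mm of the middle of the hole, the leg within 0.3 rad of the hole's axis and the clip's plane square to the pin within 0.3 rad; the clip is let go and at rest (distance between clip_seat and pin_hole below 0.005 m and angle between the x axis of clip and the y axis of pin_hole, either way round below 0.3 rad and angle between the z axis of clip and the z axis of pin_hole, either way round below 0.3 rad and linear speed of clip below 0.02 m/s); the robot touches nothing.
It fails at once if the circuit board is touched (more than 2 N) (contact force between board and anything else above 2 N).
It fails at once if the tin is shifted by more than 20 mm (distance of screw_tin from where it was at the start of the episode above 0.02 m).
It fails at once if the part box is shifted by more than 20 mm (distance of part_box from where it was at the start of the episode above 0.02 m).
It fails at once if the wash bottle is shifted by more than 20 mm (distance of wash_bottle from where it was at the start of the episode above 0.02 m).
It also fails if it takes over 56 s, if anything falls off the work surface, if the arm or the gripper's body presses on something with over 40 N, if the wrist force passes 120 N, or if a joint passes its speed limit or range.

### The arm

A 6-joint arm with a two-finger parallel gripper is mounted at the origin on a cart in front of the work surface, level with it; the furniture and walls round the work are solid. World frame = base frame: x ahead of the robot, y to its left, z up, the work surface at z = 0. Lengths are in m, angles in rad, forces in N, time in s.
With the tool pointing down it reaches from about 0.35 to 0.775 m from the base axis. Payload 7.3 kg.
Tool frame: the origin (TCP) lies midway between the tips of the shut fingers; the grasp point (between the pads) lies 19 mm behind it (arm.hold_point_z is the distance from the TCP to the grasp point, in m); x points along the fingers, y is the direction in which the jaws open and shut, and the axes are right-handed (so a half turn about x gives the same grasp; the last joint's range is limited). The gripper opens to 92 mm and grips with 3 to 60 N. Pads are 19 mm wide; open, the fingers measure 130 mm over their backs; the gripper's body (75 mm by 190 mm) begins 47 mm behind the grasp point.
Start: joints at [-1.32, 0.342, 1.524, -0, 1.275, -0.146], TCP at [0.203, -0.484, 0.227] pointing down, gripper open.
Joint ranges: [-2.53, 2.53], [-0.77, 2.02], [0.04, 2.7], [-1, 4.14], [0.28, 2.66], [-3.11, 3.11]. Speed limits (rad/s): [2.57, 2.57, 3.14, 3.14, 3.14, 3.14].

### API

Orientations are given as [roll, pitch, yaw] about the fixed x, y, z axes, in that order (R = Rz(yaw) Ry(pitch) Rx(roll)).
In Python, from workcell import sensors, grab_frame, camera_model, job, arm gives the robot as it stands.
- The arm moves only by the tool apply_moves, never from a script. Its argument "series" is a list that holds one entry, the list of rows, each a list of 7 numbers: the shift along the tool's x, y, z in cm, then the turn, a rotation vector about the tool's x, y, z in degrees, then the closure, from 0 (fully open) to 1 (shut). A call has 1 to 8 rows; each row shifts and turns the pose as measured when the row begins, along the tool's axes as they then stand; what a row does not reach is not made up. A row lasts 1/10 s, in which the tool goes at most 50 mm and 8.59 degrees, less where a joint would pass 70% of its speed; a pose out of reach is approached as far as the arm can. A call with a gripper value outside its range is refused whole. The fingers move at their own pace and stop on an object; "force" is the grip in N (left out, the last holds). Time passes only in rows, so rows that do not move let the fingers close. It gives the time, the measured TCP pose, the force and the opening at its end, in the units of the state.
- sensors.observe(): the state, without advancing time (a new reading comes with each control period).
- grab_frame(name): name is "side" or "top" or "wrist"; returns the picture (420x560x3 uint8, blue, green, red); there is no depth.
- camera_model(name): a dict with "mtx" (3x3 intrinsics, pixels), "k1" (the pictures are not rectified: a ray, as slopes to the right and down, at radius r is drawn at 1 + k1 r^2 times it, then the intrinsics apply), "origin" and "attitude" of the camera in the world. Camera axes: x right, y up, looking along -z (the intrinsics and any distortion apply to the point x, -y, -z); pixel columns grow to the right and rows downward; lengths in m; the calibration is good to about 2 mm. A picture is of the moment at which its call begins: read the wrist's pose just before it. camera_model takes no time and is no camera call; for the wrist camera it gives the pose at the moment of the call.
- job.sign_off(): hands the job in, once; it reports no verdict.
The state is a dict: "time": time; "joint_positions": joint angles; "joint_velocities": joint speeds; "tau": joint torques, N m; "position": TCP position; "eef_rot": TCP orientation; "force": force on the tool from outside, world axes, zero at the start; "torque": the same for the moment, N m; "width": opening from 0.0 (shut) to 1.0 (fully open).
Only numpy, scipy, OpenCV 4.12 (cv2) and the standard library are available. Lean on these libraries where they do the work, as an engineer would, in place of code of your own. Each camera call takes 0.05 s, during which the arm holds its last target. There are 200 camera calls.

## Working session

There is one attempt and no reset: what is moved stays moved. The work goes in short steps, Python scripts to look and compute and a tool call to move; the robot and the scene stay as the last step left them, time stands still between calls to the robot, and variables do not carry over. Pictures are saved under pics/ and viewed, about 8 in all and at most 12, crops included, and the job is handed in when it is done.

Besides the shell and the picture viewer there is one more tool, called after "Call:" by a JSON object that holds its "fn" and its "kwargs". apply_moves: Moves the arm, as the interface text tells. Its arguments: {"type":"object","properties":{"series":{"type":"array"},"force":{"type":"number"}},"required":["series"]}

```bash
ls; mkdir -p pics; cat > h.py <<'E'
import numpy as np, cv2
from scipy.spatial.transform import Rotation as R
from workcell import sensors, grab_frame, camera_model, job, arm
def rot(a):
    a=np.array(a,float)
    return a if a.shape==(3,3) else (R.from_euler('xyz',a).as_matrix() if a.size==3 else R.from_quat(a).as_matrix())
def proj(m,P):
    p=(np.atleast_2d(P)-m['origin'])@rot(m['attitude'])
    s=np.c_[p[:,0],-p[:,1]]/-p[:,2:3]
    s=s*(1+m['k1']*(s**2).sum(1,keepdims=True))
    K=np.array(m['mtx']); return np.c_[s[:,0]*K[0,0]+K[0,2],s[:,1]*K[1,1]+K[1,2]]
def ray(m,u,v):
    K=np.array(m['mtx']); d=np.array([(u-K[0,2])/K[0,0],(v-K[1,2])/K[1,1]]); s=d.copy()
    for _ in range(20): s=d/(1+m['k1']*(s@s))
    w=rot(m['attitude'])@np.array([s[0],-s[1],-1]); return np.array(m['origin']),w/np.linalg.norm(w)
def onz(m,u,v,z):
    o,d=ray(m,u,v); return o+d*(z-o[2])/d[2]
def tri(m1,p1,m2,p2):
    o1,d1=ray(m1,*p1);o2,d2=ray(m2,*p2)
    t=np.linalg.lstsq(np.c_[d1,-d2],o2-o1,rcond=None)[0]
    a=o1+d1*t[0];b=o2+d2*t[1]; return (a+b)/2,np.linalg.norm(a-b)
E
python3 - <<'E'
from h import *
print(sensors.observe()); 
for n in("side","top","wrist"): print(n,camera_model(n))
a=grab_frame("side");b=grab_frame("top");w=grab_frame("wrist")
cv2.imwrite("pics/side0.png",a);cv2.imwrite("pics/top0.png",b)
cv2.imwrite("pics/wrist0.png",w)
E
```

```text
pics
{'time': 0.0, 'joint_positions': array([-1.31998536e+00,  3.42712837e-01,  1.52506512e+00,  4.69250797e-07,
        1.27539943e+00, -1.46005269e-01]), 'joint_velocities': array([ 0.00027824, -0.00093948,  0.00036689, -0.00097194, -0.00145223,
       -0.00066308]), 'tau': array([-1.01857040e-03, -4.31249356e+01, -2.44216096e+01,  7.16721453e-02,
        5.60266385e-02, -1.13849144e-04]), 'position': array([ 0.20281422, -0.4837765 ,  0.22603331]), 'eef_rot': array([-1.71708474,  1.56921159,  1.82132401]), 'force': array([0.23950466, 0.03437976, 0.40798309]), 'torque': array([-0.02208794,  0.02048075,  0.01637789]), 'width': 1.0020426587506448}
side {'mtx': array([[449.17514996,   0.        , 280.45842601],
       [  0.        , 449.17514996, 216.17728728],
       [  0.        ,   0.        ,   1.        ]]), 'k1': 0.0366242763876107, 'origin': array([-0.08160301,  1.09126082,  0.84529722]), 'attitude': array([ 1.00692628,  0.02461219, -2.60571846])}
top {'mtx': array([[425.76328531,   0.        , 282.42077928],
       [  0.        , 425.76328531, 213.09547603],
       [  0.        ,   0.        ,   1.        ]]), 'k1': -0.067074203552001, 'origin': array([0.3833071 , 0.10009779, 1.30726248]), 'attitude': array([ 0.11664508,  0.00797261, -1.58140031])}
wrist {'mtx': array([[298.96467591,   0.        , 278.54357565],
       [  0.        , 298.96467591, 211.4280812 ],
       [  0.        ,   0.        ,   1.        ]]), 'k1': -0.0628359574209252, 'origin': array([ 0.2818111 , -0.45032524,  0.38344992]), 'attitude': array([-0.31578768,  0.00206875, -1.17413426])}
```

View pics/top0.png

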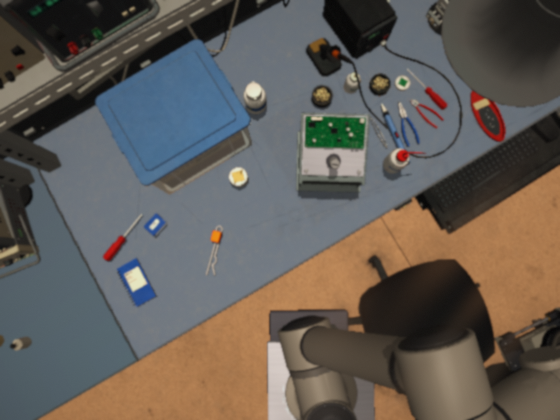

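View pics/side0.png

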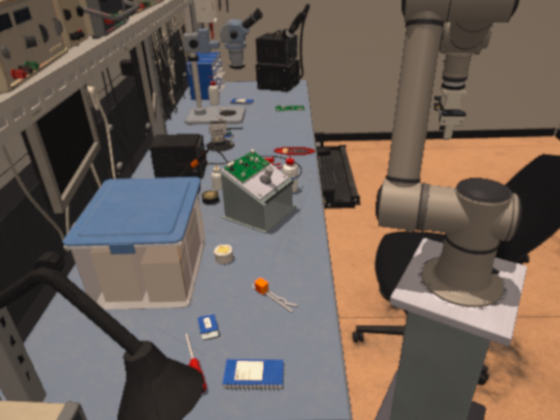

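The top view shows the clip's grip at (215,237) with its wires pointing down to about (209,273). The pin is at (334,160), the bottle at (400,160), the tin at (238,177) and the box at (155,225). In the side view the clip's grip is at (262,286) and the pin at (266,178).

```bash
python3 - <<'E'
from h import *
t=cv2.imread("pics/top0.png");s=cv2.imread("pics/side0.png")
def c(i,x,y,w,h,k): return cv2.resize(i[y:y+h,x:x+w],None,fx=k,fy=k,interpolation=cv2.INTER_CUBIC)
# top clip 190..240 x 220..280 ; pin 295..375x110..200
A=c(t,190,220,50,60,8)[:480,:400]; B=c(t,310,140,50,60,8)
cv2.imwrite("pics/c1.png",np.hstack([A,B]))
A=c(s,245,270,60,50,6.5); B=c(s,240,155,60,50,6.5)
cv2.imwrite("pics/c2.png",np.hstack([A,B]))
m=camera_model("top")
for n,p,z in [("grip",(215,237),.034),("tip",(208,273),.0035),("pin",(334,158),.19),("bottle",(402,157),.15),("tin",(238,177),.035),("box",(155,225),.026)]: print(n,onz(m,*p,z).round(3))
E
```

```text
grip [0.463 0.312 0.034]
tip [0.355 0.338 0.004]
pin [ 0.662 -0.032  0.19 ]
bottle [ 0.673 -0.228  0.15 ]
tin [0.645 0.243 0.035]
box [0.502 0.497 0.026]
```

View pics/c1.png

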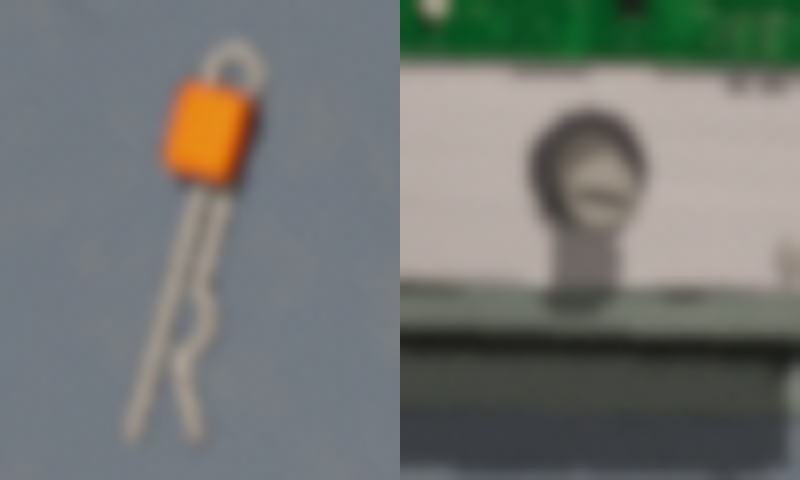

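View pics/c2.png

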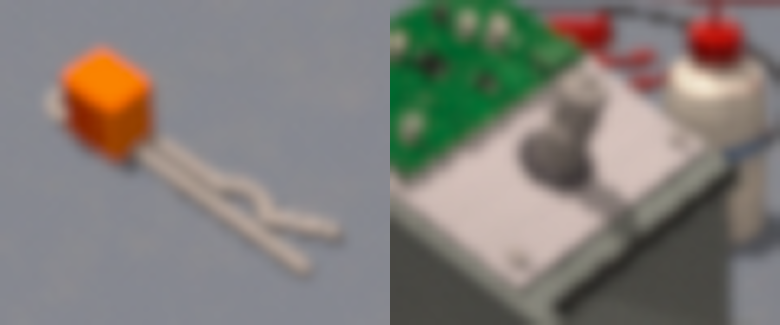

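The crops give the clip's straight leg as the left wire in the top view, with its tip at about px (206.5,274.4) and grip top centre at (215.8,236). The bow is on the right. The pin end is at about (335,163) top and (269,169.5) side. Next I triangulate these and hold them against the given sizes.

```bash
python3 - <<'E'
from h import *
t,s=camera_model("top"),camera_model("side")
g=tri(t,(215.8,236),s,(261.6,280.5));p=tri(t,(335,163),s,(269,169.5));tip=tri(t,(206.5,274.4),s,(291.5,310.8))
print("grip",g,"\npin",p,"\ntip",tip)
G=onz(t,215.8,236,.034);T=onz(t,206.5,274.4,.0035);Gs=onz(s,261.6,280.5,.034);Ts=onz(s,291.5,310.8,.0035)
print(G,T,Gs,Ts);
for a,b in((G,T),(Gs,Ts)): d=(b-a)[:2];print(np.hypot(*d),np.degrees(np.arctan2(d[1],d[0])))
o=sensors.observe();Rt=rot(o['eef_rot']);print(Rt.round(3))
w=camera_model("wrist");print("cam in tool",Rt.T@(w['origin']-o['position']),"\n",(Rt.T@rot(w['attitude'])).round(3))
E
```

```text
grip (array([0.46594187, 0.30933605, 0.03519812]), np.float64(0.0007225225133834785)) 
pin (array([ 0.65053872, -0.03580808,  0.18042033]), np.float64(0.0007226569558236148)) 
tip (array([0.35189619, 0.34266695, 0.00396558]), np.float64(0.002455676052184946))
[0.46570147 0.30935453 0.034     ] [0.35079197 0.34218804 0.0035    ] [0.46709973 0.30830356 0.034     ] [0.35326998 0.3427376  0.0035    ]
0.11950829343947811 164.05357644685992
0.11892399024586867 163.1691868247745
[[-0.     0.386 -0.922]
 [ 0.001 -0.922 -0.386]
 [-1.    -0.001 -0.   ]]
cam in tool [-0.15737398 -0.00058188 -0.08582233] 
 [[ 0.001  0.311 -0.95 ]
 [ 1.    -0.     0.001]
 [ 0.    -0.95  -0.311]]
```

```bash
cat >> h.py <<'E'
def Rtool(xd,zd):
    x=np.array(xd,float);x/=np.linalg.norm(x);z=np.array(zd,float);z-=x*(x@z);z/=np.linalg.norm(z)
    return np.c_[x,np.cross(z,x),z]
def plan(targets,o=None):
    """targets: list of (pos,R,nrows); prints rows (cm,deg)"""
    o=o or sensors.observe();p=o['position'];A=rot(o['eef_rot'])
    for P,B,n in targets:
        B=A if B is None else B
        w=R.from_matrix(A.T@B).as_rotvec();p0,A0=p,A
        for i in range(1,n+1):
            q=p0+(np.array(P)-p0)*i/n;C=A0@R.from_rotvec(w*i/n).as_matrix()
            print(np.r_[A.T@(q-p)*100,np.degrees(R.from_matrix(A.T@C).as_rotvec())].round(2).tolist());p,A=q,C
def down(th): return Rtool([0,0,-1],[np.cos(th),np.sin(th),0])
E
python3 - <<'E'
from h import *
th=np.radians(163.6)
plan([([.40,-.25,.226],None,7),([.44,.1,.226],down(th),9),([.466,.309,.18],None,6)])
E
```

```text
[0.01, -1.99, -3.89, 0.0, 0.0, 0.0]
[0.01, -1.99, -3.89, 0.0, 0.0, 0.0]
[0.01, -1.99, -3.89, 0.0, 0.0, 0.0]
[0.01, -1.99, -3.89, 0.0, 0.0, 0.0]
[0.01, -1.99, -3.89, 0.0, 0.0, 0.0]
[0.01, -1.99, -3.89, 0.0, 0.0, 0.0]
[0.01, -1.99, -3.89, 0.0, 0.0, 0.0]
[0.0, -3.41, -1.91, 4.35, 0.0, 0.01]
[0.0, -3.55, -1.65, 4.35, 0.0, 0.01]
[0.0, -3.66, -1.37, 4.35, 0.0, 0.01]
[0.0, -3.76, -1.09, 4.35, 0.0, 0.01]
[0.0, -3.83, -0.8, 4.35, 0.0, 0.01]
[0.0, -3.88, -0.51, 4.35, 0.0, 0.01]
[0.0, -3.91, -0.22, 4.35, 0.0, 0.01]
[0.0, -3.91, 0.08, 4.35, 0.0, 0.01]
[0.0, -3.9, 0.38, 4.35, 0.0, 0.01]
[0.77, -3.46, 0.57, 0.0, 0.0, 0.0]
[0.77, -3.46, 0.57, 0.0, 0.0, 0.0]
[0.77, -3.46, 0.57, 0.0, 0.0, 0.0]
[0.77, -3.46, 0.57, 0.0, 0.0, 0.0]
[0.77, -3.46, 0.57, 0.0, 0.0, 0.0]
[0.77, -3.46, 0.57, 0.0, 0.0, 0.0]
```

Call:
{"fn": "apply_moves", "kwargs": {"series": [[[0,-2,-3.9,0,0,0,0],[0,-2,-3.9,0,0,0,0],[0,-2,-3.9,0,0,0,0],[0,-2,-3.9,0,0,0,0],[0,-2,-3.9,0,0,0,0],[0,-2,-3.9,0,0,0,0],[0,-2,-3.9,0,0,0,0],[0,-3.4,-1.9,4.35,0,0,0]]], "force": 50}}

```text
time: 0.95
position: [0.4108, -0.2054, 0.2239]
eef_rot: [-1.398, 1.568, 2.053]
force: [0.8, -0.0, 0.6]
width: 0.999
```

Call:
{"fn": "apply_moves", "kwargs": {"series": [[[0,-3.5,-1.6,4.35,0,0,0],[0,-3.6,-1.4,4.35,0,0,0],[0,-3.7,-1.1,4.35,0,0,0],[0,-3.8,-0.8,4.35,0,0,0],[0,-3.9,-0.5,4.35,0,0,0],[0,-3.9,-0.2,4.35,0,0,0],[0,-3.9,0.1,4.35,0,0,0],[0,-3.9,0.4,4.35,0,0,0]]]}}

```text
time: 1.75
position: [0.452, 0.1165, 0.2236]
eef_rot: [-0.46, 1.566, 2.358]
force: [0.4, -0.7, -0.2]
width: 0.994
```

```bash
python3 - <<'E'
from h import *
o=sensors.observe();print(o['time'],o['position'],o['force'],o['joint_positions'].round(2))
plan([([.466,.309,.13],down(np.radians(163.6)),8)])
E
```

```text
1.75 [0.45199116 0.11646795 0.22355391] [ 0.43259796 -0.65992209 -0.222406  ] [0.09 0.24 1.68 0.   1.23 1.98]
[1.18, -2.34, 0.59, -0.27, 0.03, 0.01]
[1.18, -2.34, 0.58, -0.27, 0.03, 0.01]
[1.17, -2.34, 0.57, -0.27, 0.03, 0.01]
[1.17, -2.34, 0.56, -0.27, 0.03, 0.01]
[1.17, -2.35, 0.55, -0.27, 0.03, 0.01]
[1.17, -2.35, 0.54, -0.27, 0.03, 0.01]
[1.17, -2.35, 0.53, -0.27, 0.03, 0.01]
[1.17, -2.36, 0.52, -0.27, 0.03, 0.01]
```

Call:
{"fn": "apply_moves", "kwargs": {"series": [[[1.2,-2.35,0.6,-0.3,0,0,0],[1.2,-2.35,0.6,-0.3,0,0,0],[1.2,-2.35,0.6,-0.3,0,0,0],[1.2,-2.35,0.55,-0.3,0,0,0],[1.2,-2.35,0.55,-0.3,0,0,0],[1.2,-2.35,0.55,-0.3,0,0,0],[1.2,-2.35,0.5,-0.3,0,0,0],[1.2,-2.35,0.5,-0.3,0,0,0]]]}}

```text
time: 2.55
position: [0.4651, 0.3204, 0.1245]
eef_rot: [-0.686, 1.567, 2.177]
force: [0.9, -0.3, 0.3]
width: 1.002
```

```bash
python3 - <<'E'
from h import *
o=sensors.observe();m=camera_model("wrist");i=grab_frame("wrist");print(o['time'],o['position'])
th=np.radians(163.6);c=np.array([np.cos(th),np.sin(th),0]);G=np.array([.466,.309,0])
print(proj(m,[G+[0,0,.034],G+c*.1215+[0,0,.0035]]))
import pickle;pickle.dump(m,open("w1.pkl","wb"))
cv2.imwrite("pics/w1.png",i)
E
```

```text
2.55 [0.46510056 0.32041096 0.12449277]
[[292.51539153 211.27431483]
 [288.79930307 307.16162364]]
```

View pics/w1.png

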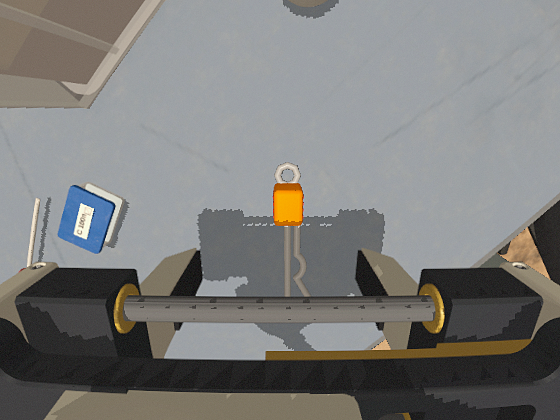

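The wrist image shows the grip at about (288,207), roughly 4 px from the prediction. The gripper hides the +z side of the tool and the camera sees the −z side. I'll turn the tool half round so the leg stays visible during insertion (q6 goes to about −0.7).

Call:
{"fn": "apply_moves", "kwargs": {"series": [[[0,0,0,-8.59,0,0,0],[0,0,0,-8.59,0,0,0],[0,0,0,-8.59,0,0,0],[0,0,0,-8.59,0,0,0],[0,0,0,-8.59,0,0,0],[0,0,0,-8.59,0,0,0],[0,0,0,-8.59,0,0,0],[0,0,0,-8.59,0,0,0]]]}}

```text
time: 3.4
position: [0.4615, 0.3235, 0.1182]
eef_rot: [-0.903, 1.559, -3.118]
force: [0.4, -0.5, 0.1]
width: 0.997
```

Call:
{"fn": "apply_moves", "kwargs": {"series": [[[0,0,0,-8.59,0,0,0],[0,0,0,-8.59,0,0,0],[0,0,0,-8.59,0,0,0],[0,0,0,-8.59,0,0,0],[0,0,0,-8.59,0,0,0],[0,0,0,-8.59,0,0,0],[0,0,0,-8.59,0,0,0],[0,0,0,-8.59,0,0,0]]]}}

```text
time: 4.2
position: [0.46, 0.3216, 0.1162]
eef_rot: [-1.962, 1.554, -2.976]
force: [-0.7, 0.3, 0.1]
width: 1.0
```

```bash
python3 - <<'E'
from h import *
o=sensors.observe();print(o['time'],o['position'],o['joint_positions'].round(2))
plan([([.466,.309,.10],down(np.radians(163.6-180)),8)])
E
```

```text
4.2 [0.46003072 0.32164906 0.11619239] [ 0.47  0.52  1.56  0.01  1.07 -0.09]
[0.2, -0.02, 0.17, -5.21, -0.09, 0.09]
[0.2, -0.03, 0.17, -5.21, -0.09, 0.09]
[0.2, -0.05, 0.17, -5.21, -0.09, 0.09]
[0.2, -0.06, 0.16, -5.21, -0.09, 0.09]
[0.2, -0.08, 0.16, -5.21, -0.09, 0.09]
[0.2, -0.09, 0.15, -5.21, -0.09, 0.09]
[0.2, -0.11, 0.14, -5.21, -0.09, 0.09]
[0.2, -0.12, 0.13, -5.21, -0.09, 0.09]
```

Call:
{"fn": "apply_moves", "kwargs": {"series": [[[0.2,0,0.17,-5.3,-0.1,0.1,0],[0.2,0,0.17,-5.3,-0.1,0.1,0],[0.2,0,0.17,-5.3,-0.1,0.1,0],[0.2,-0.1,0.16,-5.3,-0.1,0.1,0],[0.2,-0.1,0.16,-5.3,-0.1,0.1,0],[0.2,-0.1,0.15,-5.3,-0.1,0.1,0],[0.2,-0.1,0.15,-5.3,-0.1,0.1,0],[0,0,0,0,0,0,0]]]}}

```text
time: 5.0
position: [0.4647, 0.3088, 0.0998]
eef_rot: [-2.103, 1.566, -2.439]
force: [0.3, -0.4, -0.1]
width: 1.004
```

```bash
python3 - <<'E'
from h import *
o=sensors.observe();m=camera_model("wrist");i=grab_frame("wrist");print(o['time'],o['position'])
th=np.radians(163.6);c=np.array([np.cos(th),np.sin(th),0]);G=np.array([.466,.309,0])
print(proj(m,[G+[0,0,.034],G+c*.1215+[0,0,.0035]]))
import pickle;pickle.dump(m,open("w2.pkl","wb"))
cv2.imwrite("pics/w2.png",i)
E
```

```text
5.0 [0.46474131 0.30877257 0.09984921]
[[278.13377326 226.5129863 ]
 [270.52974072  67.30160855]]
```

View pics/w2.png

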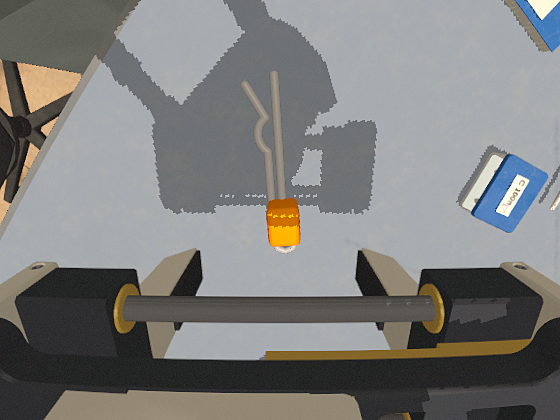

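Leg tip is at (274.5,72) and the grip's top face centre at about (284.5,232).

```bash
python3 - <<'E'
from h import *
import pickle;m=pickle.load(open("w2.pkl","rb"))
G=onz(m,284.5,232,.034);T=onz(m,274.5,71,.0035);L=onz(m,280,196,.0035);print(G,T,L)
for a in(G,L):
  d=(T-a)[:2];print(np.hypot(*d),np.degrees(np.arctan2(d[1],d[0])))
d=(T-L)[:2]/np.hypot(*(T-L)[:2]);th=np.arctan2(d[1],d[0]);C=T[:2]-d*.1215;print("centre",C)
plan([([*((C+G[:2])/2),.06],down(th-np.pi),4),([*((C+G[:2])/2),.008],None,4)])
E
```

```text
[0.4721301  0.31227568 0.034     ] [0.35303422 0.34533209 0.0035    ] [0.45040361 0.31602237 0.0035    ]
0.12359836688026539 164.48740511797683
0.10168509758059265 163.24738232797458
centre [0.46937754 0.31031093]
[1.0, 0.11, 0.12, -0.66, -0.04, 0.06]
[1.0, 0.11, 0.12, -0.66, -0.04, 0.06]
[1.0, 0.1, 0.12, -0.66, -0.04, 0.06]
[1.0, 0.1, 0.12, -0.66, -0.04, 0.06]
[1.3, -0.0, -0.0, 0.0, 0.0, 0.0]
[1.3, -0.0, -0.0, 0.0, 0.0, 0.0]
[1.3, -0.0, -0.0, 0.0, 0.0, 0.0]
[1.3, -0.0, -0.0, 0.0, 0.0, 0.0]
```

Call:
{"fn": "apply_moves", "kwargs": {"series": [[[1,0.1,0.1,-0.6,0,0,0],[1,0.1,0.1,-0.6,0,0,0],[1,0.1,0.1,-0.6,0,0,0],[1,0.1,0.1,-0.6,0,0,0],[1.3,0,0,0,0,0,0],[1.3,0,0,0,0,0,0],[1,0,0,0,0,0,0],[0,0,0,0,0,0,0]]]}}

```text
time: 5.85
position: [0.4691, 0.3113, 0.0158]
eef_rot: [-2.261, 1.563, -2.559]
force: [0.2, -0.7, -0.0]
width: 0.999
```

```bash
python3 - <<'E'
from h import *
o=sensors.observe();print(o['position'],o['force'],o['width'])
plan([([.4703,.311,.008],down(np.radians(163.3)-np.pi),2)])
E
```

```text
[0.4691103  0.31128981 0.01579593] [ 0.18330221 -0.72465081 -0.01841846] 0.9989105317252922
[0.39, 0.01, 0.06, -0.19, -0.15, 0.18]
[0.39, 0.0, 0.06, -0.19, -0.15, 0.18]
```

Call:
{"fn": "apply_moves", "kwargs": {"series": [[[0.4,0,0.06,-0.2,-0.2,0.2,0],[0.4,0,0.06,-0.2,-0.2,0.2,0],[0,0,0,0,0,0,1],[0,0,0,0,0,0,1],[0,0,0,0,0,0,1],[0,0,0,0,0,0,1],[0,0,0,0,0,0,1],[0,0,0,0,0,0,1]]], "force": 50}}

```text
time: 6.65
position: [0.4716, 0.3115, 0.0089]
eef_rot: [0.642, 1.564, 0.351]
force: [-0.0, -0.0, 0.2]
width: 0.526
```

Call:
{"fn": "apply_moves", "kwargs": {"series": [[[0,0,0,0,0,0,1],[0,0,0,0,0,0,1],[-2,0,0,0,0,0,1],[-4,0,0,0,0,0,1],[-5,0,0,0,0,0,1],[-5,0,0,0,0,0,1],[-5,0,0,0,0,0,1],[-3,0,0,0,0,0,1]]]}}

```text
time: 7.45
position: [0.4672, 0.3095, 0.2501]
eef_rot: [-2.332, 1.562, -2.623]
force: [0.9, 1.1, -0.8]
width: 0.283
```

```bash
python3 - <<'E'
from h import *
o=sensors.observe();m=camera_model("wrist");i=grab_frame("wrist");print(o['time'],o['position'],o['force'],o['width'])
import pickle;pickle.dump((m,o),open("w3.pkl","wb"))
cv2.imwrite("pics/w3.png",i)
# look at pin pose: R final guess, TCP 0.2 back along clip and lifted
A=Rtool([np.sin(.42),0,-np.cos(.42)],[.24,.97,0])
H=np.array([.66,-.036,.17]); P=H+A[:,2]*.15-A[:,0]*.05; print(P,A)
plan([([.5,.25,.27],None,2),(P,A,14)])
E
```

```text
7.45 [0.46723699 0.30948319 0.25006384] [ 0.94373011  1.1045065  -0.77110337] 0.2828996981812535
[0.66979394 0.11031261 0.22913288] [[ 0.40776045 -0.89064287  0.20121307]
 [ 0.          0.22036525  0.97541743]
 [-0.91308894 -0.39773665  0.08985623]]
[-0.77, -2.44, 2.36, 0.0, 0.0, 0.0]
[-0.77, -2.44, 2.36, 0.0, 0.0, 0.0]
[0.29, -0.61, 1.45, -6.6, -1.67, -0.97]
[0.34, -0.76, 1.36, -6.6, -1.67, -0.97]
[0.4, -0.91, 1.25, -6.6, -1.67, -0.97]
[0.45, -1.04, 1.13, -6.6, -1.67, -0.97]
[0.5, -1.15, 0.99, -6.6, -1.67, -0.97]
[0.54, -1.25, 0.83, -6.6, -1.67, -0.97]
[0.59, -1.33, 0.67, -6.6, -1.67, -0.97]
[0.63, -1.38, 0.5, -6.6, -1.67, -0.97]
[0.66, -1.42, 0.31, -6.6, -1.67, -0.97]
[0.69, -1.43, 0.13, -6.6, -1.67, -0.97]
[0.72, -1.43, -0.05, -6.6, -1.67, -0.97]
[0.74, -1.4, -0.24, -6.6, -1.67, -0.97]
[0.75, -1.35, -0.42, -6.6, -1.67, -0.97]
[0.76, -1.27, -0.59, -6.6, -1.67, -0.97]
```

View pics/w3.png

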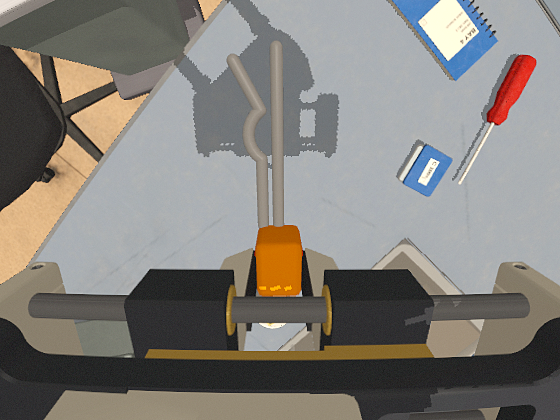

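The clip is held straight: the leg tip is at (276,41) and the leg leaves the grip at (278,225). The opening of 0.283 × 92 = 26 mm matches the grip. Now I move it to near the pin.

Call:
{"fn": "apply_moves", "kwargs": {"series": [[[-0.8,-2.4,2.4,0,0,0,1],[-0.8,-2.4,2.4,0,0,0,1],[0.3,-0.6,1.5,-6.6,-1.7,-1,1],[0.3,-0.8,1.4,-6.6,-1.7,-1,1],[0.4,-0.9,1.3,-6.6,-1.7,-1,1],[0.4,-1,1.1,-6.6,-1.7,-1,1],[0.5,-1.2,1,-6.6,-1.7,-1,1],[0.5,-1.3,0.8,-6.6,-1.7,-1,1]]]}}

```text
time: 8.3
position: [0.5784, 0.187, 0.2552]
eef_rot: [-0.896, 1.362, -0.464]
force: [-0.6, -0.4, -0.9]
width: 0.28
```

```bash
python3 - <<'E'
from h import *
import pickle
m,o=pickle.load(open("w3.pkl","rb"));At=rot(o['eef_rot'])
for u,v in((276,41),(278,225),(277,130)):
    a,d=ray(m,u,v);a=At.T@(a-o['position']);d=At.T@d;print((a+d*(.0054-a[0])/d[0]).round(4))
o=sensors.observe();print(o['position'],o['joint_positions'].round(2))
A=Rtool([np.sin(.42),0,-np.cos(.42)],[.24,.97,0])
H=np.array([.66,-.036,.17]); P=H+A[:,2]*.15-A[:,0]*.06
plan([(P,A,10)])
E
```

```text
[ 0.0054  0.     -0.1192]
[ 0.0054  0.0009 -0.0227]
[ 0.0054  0.0004 -0.0763]
[0.57838697 0.1870326  0.25517399] [ 0.26  0.4   1.38 -0.15  1.21 -1.7 ]
[0.4, -1.02, 0.43, -5.11, -1.29, -0.73]
[0.42, -1.04, 0.33, -5.11, -1.29, -0.73]
[0.44, -1.06, 0.23, -5.11, -1.29, -0.73]
[0.46, -1.07, 0.12, -5.11, -1.29, -0.73]
[0.47, -1.07, 0.02, -5.11, -1.29, -0.73]
[0.49, -1.07, -0.09, -5.11, -1.29, -0.73]
[0.5, -1.05, -0.19, -5.11, -1.29, -0.73]
[0.5, -1.02, -0.3, -5.11, -1.29, -0.73]
[0.51, -0.98, -0.4, -5.11, -1.29, -0.73]
[0.51, -0.93, -0.5, -5.11, -1.29, -0.73]
```

Call:
{"fn": "apply_moves", "kwargs": {"series": [[[0.4,-1,0.4,-6.5,-1.6,-0.9,1],[0.5,-1.3,0.4,-6.5,-1.6,-0.9,1],[0.5,-1.3,0.3,-6.5,-1.6,-0.9,1],[0.6,-1.3,0.1,-6.5,-1.6,-0.9,1],[0.6,-1.3,0,-6.5,-1.6,-0.9,1],[0.6,-1.3,-0.1,-6.5,-1.6,-0.9,1],[0.6,-1.3,-0.3,-6.5,-1.6,-0.9,1],[0.6,-1.2,-0.4,-5,-1,-0.7,1]]]}}

```text
time: 9.1
position: [0.6672, 0.1187, 0.234]
eef_rot: [-1.384, 1.164, -0.007]
force: [0.0, 0.8, -1.9]
width: 0.277
```

```bash
python3 - <<'E'
from h import *
import pickle
o=sensors.observe();m=camera_model("wrist");i=grab_frame("wrist");print(o['time'],o['position'],o['joint_positions'].round(2));print(rot(o['eef_rot']).round(3))
pickle.dump((m,o),open("w4.pkl","wb"));cv2.imwrite("pics/w4f.png",i)
cv2.imwrite("pics/w4.png",cv2.resize(i[0:300,120:520],None,fx=2,fy=2,interpolation=cv2.INTER_CUBIC))
cv2.imwrite("pics/t4.png",grab_frame("top"));cv2.imwrite("pics/s4.png",grab_frame("side"))
A=Rtool([np.sin(.42),0,-np.cos(.42)],[.24,.97,0])
H=np.array([.66,-.036,.17]); P=H+A[:,2]*.15-A[:,0]*.06
plan([(P,A,1)])
E
```

```text
9.1 [0.66724273 0.11874703 0.23403552] [ 0.08  0.41  1.47 -0.05  0.85 -2.85]
[[ 0.396 -0.901  0.177]
 [-0.003  0.192  0.981]
 [-0.918 -0.389  0.073]]
[-0.45, -0.22, -0.8, 1.23, -0.4, -0.78]
```

View pics/w4.png

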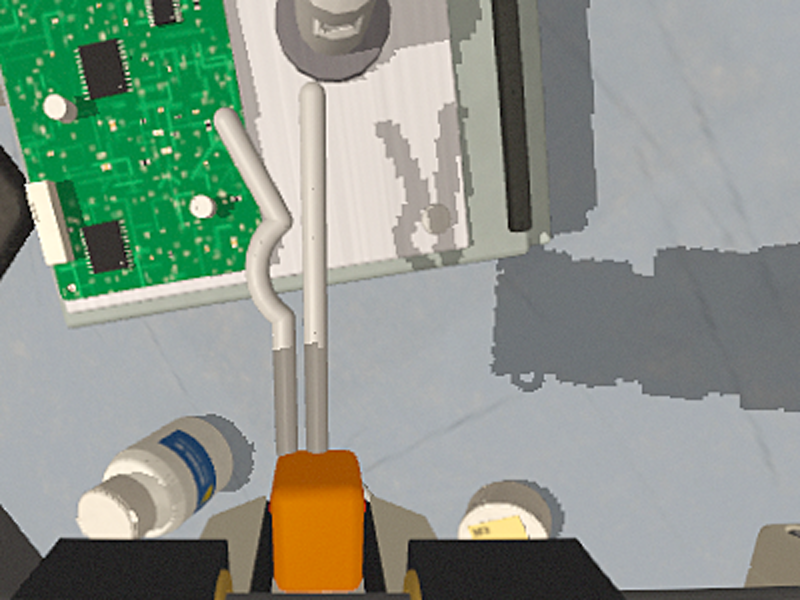

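The close view shows the near mouth of the hole at full-image px (289,12.5), with the leg tip just in front of it at (277,43). I'll step sideways and forward for a full view of the pin.

Call:
{"fn": "apply_moves", "kwargs": {"series": [[[-0.3,-0.9,-1.5,0,0,0,1],[-0.3,-0.9,-1.5,0,0,0,1],[-0.3,-0.9,-1.5,0,0,0,1],[0,0,0,0,0,0,1]]]}}

```text
time: 9.65
position: [0.6769, 0.071, 0.2485]
eef_rot: [-1.37, 1.171, -0.009]
force: [0.5, 0.7, -0.6]
width: 0.279
```

```bash
python3 - <<'E'
from h import *
import pickle
o=sensors.observe();m=camera_model("wrist");i=grab_frame("wrist");print(o['time'],o['position'],o['joint_velocities'].round(3))
pickle.dump((m,o),open("w5.pkl","wb"));cv2.imwrite("pics/w5f.png",i)
j=cv2.resize(i[0:150,220:420],None,fx=4,fy=4,interpolation=cv2.INTER_CUBIC)
cv2.imwrite("pics/w5.png",j)
E
```

```text
9.65 [0.67691479 0.07102591 0.24845066] [ 0.039 -0.002  0.025  0.007  0.008  0.05 ]
```

View pics/w5.png

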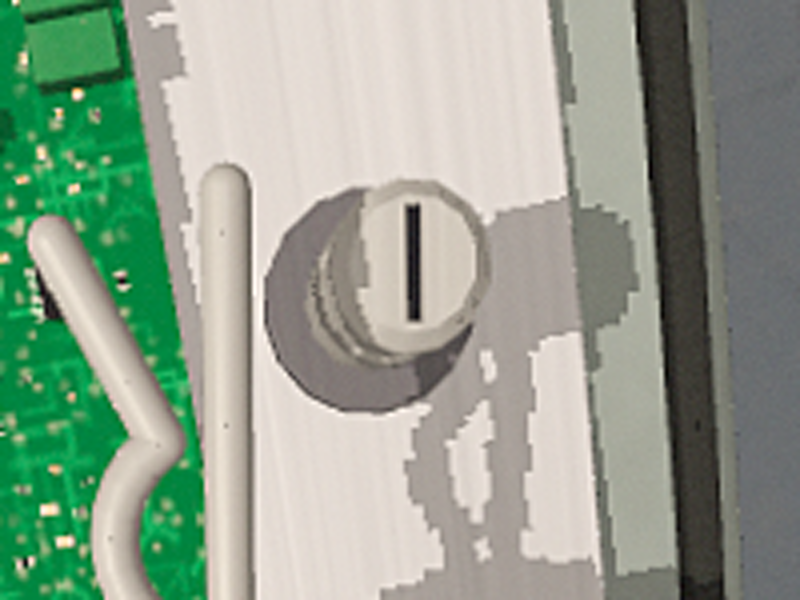

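The pin end is fully visible. The black line's ends are at full-image px (323.5,51.2) and (323.5,80.3), parallel to the leg in the picture. The plate's lower edge runs from (357.5,0) to (371,150).

```bash
cat > est.py <<'E'
from h import *
import pickle
m,o=pickle.load(open("w5.pkl","rb"));A=rot(o['eef_rot'])
def pl(m,u,v,c,n):
    a,d=ray(m,u,v);return a+d*((c-a)@n)/(d@n)
psi=0.
for k in range(6):
    n=R.from_euler('z',psi).apply([-np.sin(.42),0,np.cos(.42)])
    E=onz(m,323.5,65.75,.17+.022*n[2]);H=E-.022*n
    e1,e2=pl(m,357.5,0,H-.035*n,n),pl(m,371.25,150,H-.035*n,n);d=e2-e1
    psi=np.arctan2(-d[0],d[1])
l1,l2=pl(m,323.5,51.2,E,n),pl(m,323.5,80.3,E,n);hy=(l2-l1);print("line len",np.linalg.norm(hy));hy/=np.linalg.norm(hy);hy*=np.sign(hy[1])
ex=R.from_euler('z',psi).apply([0,1,0])
E
python3 - <<'E'
from est import *
print("psi",psi,"n",n,"H",H,"hy",hy,"pin turn",np.arccos(hy@ex))
d=[pl(m,220+c/4,265/4,E,n) for c in(358,490)];print("pin dia",np.linalg.norm(d[1]-d[0]))
# collar check
c=H-.028*n;print("collar pred",(proj(m,[c])[0]-[220,0])*4)
m4,o4=pickle.load(open("w4.pkl","rb"))
print("mouth pred w4",(proj(m4,[H+.013*hy, E, c])-[120,0])*2)
T,S=camera_model("top"),camera_model("side");print("top/side E",proj(T,[E]),proj(S,[E]))
# leg tip check in w5: tool (.0054,0,-.1195)
print("tip pred",(proj(m,[o['position']+A@[.0054,0,-.1195]])-[220,0])*4)
print("tool x vs -n deg",np.degrees(np.arccos(-n@A[:,0])),"z vs hy",np.degrees(np.arccos(hy@A[:,2])), A[:,2])
E
```

```text
line len 0.016722772089003652
psi -0.04028457909902614 n [-0.40742963  0.01642201  0.91308894] H [ 0.6560201  -0.03391565  0.17      ] hy [0.16202768 0.98527573 0.05457811] pin turn 0.13425136944656357
pin dia 0.020446307255430514
collar pred [371.19003883 300.33836852]
mouth pred w4 [[336.84929695  32.75491626]
 [339.8770432  -41.98038088]
 [332.61314501  15.99011831]]
top/side E [[334.5423881  163.32067598]] [[269.53033775 167.36437114]]
tip pred [[236.00024395 155.28220355]]
tool x vs -n deg 1.3682201925470563 z vs hy 2.235770869853456 [0.19257852 0.97819304 0.07779386]
```

```bash
python3 - <<'E'
from est import *
for f in("w3","w4","w5"):
    mm,oo=pickle.load(open(f+".pkl","rb"));a=rot(oo['eef_rot']);print(f,(a.T@(mm['origin']-oo['position'])).round(4),np.degrees(R.from_matrix(a.T@rot(mm['attitude'])).as_rotvec()).round(2))
for k in range(4):
    o=sensors.observe();mm=camera_model("wrist");a=rot(o['eef_rot']);print(o['position'].round(4),np.degrees(R.from_matrix(a).as_rotvec()).round(2),mm['origin'].round(4),(a.T@(mm['origin']-o['position'])).round(4))
    i=grab_frame("wrist")
cv2.imwrite("pics/w6f.png",i);pickle.dump((mm,o),open("w6.pkl","wb"))
# black line & mouth dark detection
def dark(f,x0,y0,x1,y1,t):
    g=cv2.cvtColor(cv2.imread(f),cv2.COLOR_BGR2GRAY)[y0:y1,x0:x1];n_,l,st,c=cv2.connectedComponentsWithStats((g<t).astype(np.uint8));print(f,[(st[k].tolist(),(c[k]+[x0,y0]).round(2).tolist()) for k in range(1,n_) if st[k][4]>5])
for f in("w5f","w6f"): dark(f"pics/{f}.png",300,45,345,90,70)
g=cv2.cvtColor(cv2.imread("pics/w4f.png"),cv2.COLOR_BGR2GRAY)[0:32:1,270:310];print("\n".join(" ".join("%3d"%v for v in r) for r in g[:, :]))
E
```

```text
line len 0.016722772089003652
w3 [-0.1574  0.0012 -0.0842] [-82.36 -82.4   59.77]
w4 [-0.1571 -0.0003 -0.0837] [-82.38 -82.43  59.74]
w5 [-0.1571 -0.0003 -0.0837] [-82.38 -82.43  59.74]
[0.6764 0.0721 0.2479] [-68.43  56.09  45.28] [ 0.5996 -0.0094  0.3863] [-0.1571 -0.0003 -0.0837]
[0.6762 0.0727 0.2476] [-68.47  56.07  45.35] [ 0.5996 -0.0089  0.386 ] [-0.1571 -0.0003 -0.0837]
[0.6761 0.073  0.2474] [-68.51  56.06  45.41] [ 0.5996 -0.0087  0.3858] [-0.1571 -0.0003 -0.0837]
[0.6761 0.0731 0.2473] [-68.55  56.04  45.43] [ 0.5997 -0.0086  0.3858] [-0.1571 -0.0003 -0.0837]
pics/w5f.png [([22, 6, 3, 29, 85], [323.01, 65.33])]
pics/w6f.png [([20, 3, 3, 29, 87], [321.0, 62.0])]
151 151 155 151 160 186 205 204 201 199 194 192 191 189 190 188 188 188 186 187 180 179 179 175 173 174 176 172 168 168 166 164 168 155 126 102  98 105  87  86
155 153 149 150 149 150 208 204 201 197 191 190 189 188 187 188 186 185 187 183 181 177 177 175 172 173 175 172 169 167 168 168 152 115 104 103 104  97  85  87
154 153 150 148 146 143 164 209 205 198 194 191 189 190 188 186 188 187 188 183 182 177 175 174 17
[... 4001 characters left out ...]
 132 131 131 128 128 130 125 122 125 129 125 132 127 110 100
126 127 133 125 124 126 126 127 129 127 126 128 124 126 126 126 123 128 130 126 130 129 134 128 127 132 128 129 124 128 128 126 128 124 126 127 127 116  80 136
126 127 129 125 128 131 125 127 130 125 126 128 124 129 126 124 128 130 128 126 130 129 130 131 127 128 131 127 126 126 128 127 123 124 127 128 115  79  91 156
126 128 130 125 123 123 126 128 125 129 128 126 127 126 129 126 129 125 127 126 128 127 130 129 125 127 129 131 125 129 130 126 124 125 127 117  79  89 146 161
126 126 130 128 126 126 127 126 130 128 127 127 126 124 127 124 131 129 124 125 126 128 128 125 125 130 129 127 128 129 129 127 122 122 112  77  95 149 165 158
```

```bash
sed -i 's/"w5.pkl"/"w6.pkl"/; s/323.5,65.75/321.0,62.0/; s/357.5,0,H/355.5,0,H/; s/371.25,150,H/369,147,H/; s/323.5,51.2/321.2,47.7/; s/323.5,80.3/320.9,76.3/' est.py
cat >> est.py <<'E'
m4,o4=pickle.load(open("w4.pkl","rb"));a4=rot(o4['eef_rot'])
def leg(u,v):
    a,d=ray(m4,u,v);a=a4.T@(a-o4['position']);d=a4.T@d;return a+d*(.0054-a[0])/d[0]
E
python3 - <<'E'
from est import *
g=cv2.cvtColor(cv2.imread("pics/w6f.png"),cv2.COLOR_BGR2GRAY)[47:78,317:326];
for r in(0,1,2,15,28,29,30): print(47+r,g[r])
print("leg tip,root in tool",leg(276.5,42.5).round(4),leg(278.5,222).round(4),leg(277,100).round(4))
print("psi",psi,"n",n,"H",H,"hy",hy,"pin turn",np.arccos(hy@ex))
print("w4 mouth c / inner bottom / outer bottom",proj(m4,[H+.013*hy,H+.0115*hy-.0045*n,H+.013*hy-.007*n, E]).round(1))
print("w5 seen",proj(pickle.load(open("w5.pkl","rb"))[0],[E]))
E
```

```text
line len 0.016292026198195142
47 [203 211 187 170 176 170 182 208 205]
48 [204 214 142  40  25  16 127 212 204]
49 [204 215 134  44  34  25 134 214 205]
62 [202 213 159  55  41  32 129 205 204]
75 [202 211 169  55  32  32 114 195 206]
76 [202 209 171  64  43  33 107 193 207]
77 [203 205 197 167 152 149 166 197 206]
leg tip,root in tool [ 0.0054 -0.0012 -0.1178] [ 0.0054 -0.0003 -0.0241] [ 0.0054 -0.001  -0.0907]
psi -0.03827730136903653 n [-0.40746177  0.01560415  0.91308894] H [ 0.65642188 -0.03426608  0.17      ] hy [0.17083106 0.98350669 0.05942503] pin turn 0.14625600282932208
w4 mouth c / inner bottom / outer bottom [[287.5  16. ]
 [287.2  15.5]
 [287.1  19.2]
 [289.1 -21.5]]
w5 seen [[322.77046229  65.29047042]]
```

```bash
sed -i 's/321.2,47.7/320.97,47.7/; s/320.9,76.3/321.15,76.3/' est.py
cat >> est.py <<'E'
TIP=np.array([.0054,-.0012,-.1178]);AT=Rtool(-n,hy)@R.from_rotvec([.0096,0,0]).as_matrix()
def at(s,up=0,dy=0): # TCP for tip s before hole middle, up along n
    return H+hy*s+n*up-AT@TIP+dy*np.cross(hy,n)
def where():
    o=sensors.observe();a=rot(o['eef_rot']);t=o['position']+a@TIP-H
    print("t %.2f tip along %.1f up %.1f side(upslope) %.1f mm | f n,hy,side"%(o['time'],*(1e3*np.array([t@hy,t@n,t@np.cross(hy,n)]))),np.round([o['force']@n,o['force']@hy,o['force']@np.cross(hy,n)],1),"ang",np.degrees(R.from_matrix(a.T@AT).as_rotvec()).round(2),"w",round(o['width'],3),"q6",o['joint_positions'][5].round(2))
E
python3 - <<'E'
from est import *
where();print(np.cross(hy,n))
plan([(at(.03,.045),AT,5),(at(.03,0),AT,3)])
E
```

```text
line len 0.016298343385801894
t 9.90 tip along -4.7 up 57.7 side(upslope) 27.7 mm | f n,hy,side [-1.5  0.9 -0.3] ang [-1.86  0.54 -1.37] w 0.278 q6 -2.94
[ 0.90004922 -0.16235149  0.40441735]
[0.3, 0.66, 0.67, -0.37, 0.11, -0.27]
[0.29, 0.65, 0.67, -0.37, 0.11, -0.27]
[0.29, 0.65, 0.68, -0.37, 0.11, -0.27]
[0.28, 0.65, 0.68, -0.37, 0.11, -0.27]
[0.28, 0.64, 0.69, -0.37, 0.11, -0.27]
[1.5, -0.0, 0.0, -0.0, 0.0, 0.0]
[1.5, -0.0, 0.0, -0.0, -0.0, 0.0]
[1.5, -0.0, 0.0, -0.0, 0.0, 0.0]
```

Call:
{"fn": "apply_moves", "kwargs": {"series": [[[0.3,0.65,0.8,-0.4,0.1,-0.3,1],[0.3,0.65,0.8,-0.4,0.1,-0.3,1],[0.3,0.65,0.8,-0.4,0.1,-0.3,1],[0.3,0.65,0.7,-0.4,0.1,-0.3,1],[0.3,0.6,0.7,-0.4,0.1,-0.3,1],[1,0,0,0,0,0,1],[1,0,0,0,0,0,1],[0,0,0,0,0,0,1]]]}}

```text
time: 10.7
position: [0.6654, 0.1236, 0.2]
eef_rot: [-1.439, 1.149, -0.035]
force: [-0.0, -0.5, -0.7]
width: 0.282
```

```bash
python3 - <<'E'
from est import *
where();plan([(at(.03,0),AT,4)])
E
```

```text
line len 0.016298343385801894
t 10.70 tip along 40.9 up 20.6 side(upslope) -4.3 mm | f n,hy,side [-0.7 -0.5 -0.3] ang [0.5  0.09 0.08] w 0.282 q6 -2.83
[0.52, -0.13, -0.27, 0.13, 0.02, 0.02]
[0.52, -0.13, -0.27, 0.13, 0.02, 0.02]
[0.52, -0.13, -0.27, 0.13, 0.02, 0.02]
[0.52, -0.13, -0.27, 0.13, 0.02, 0.02]
```

Call:
{"fn": "apply_moves", "kwargs": {"series": [[[0.5,-0.13,-0.2,0.1,0,0,1],[0.5,-0.13,-0.2,0.1,0,0,1],[0.5,-0.13,-0.2,0.1,0,0,1],[0.4,-0.1,-0.2,0.1,0,0,1],[0,0,0,0,0,0,1]]]}}

```text
time: 11.2
position: [0.6785, 0.1118, 0.1827]
eef_rot: [-1.432, 1.149, -0.038]
force: [-1.0, -0.8, -1.5]
width: 0.278
```

```bash
python3 - <<'E'
from est import *
where();plan([(at(.025,0),AT,1)])
grab_frame("top");where()
mm=camera_model("wrist");i=grab_frame("wrist")
print("mouth bottom pred",proj(mm,[H+.013*hy,H+.013*hy-.007*n,E]))
s=grab_frame("side");t=grab_frame("top")
pickle.dump((mm,sensors.observe()),open("w7.pkl","wb"));cv2.imwrite("pics/w7f.png",i)
c=lambda i,x,y,w,h:cv2.resize(i[y:y+h,x:x+w],(400,int(400*h/w)),interpolation=cv2.INTER_CUBIC)
cv2.imwrite("pics/w7.png",np.hstack([c(i,240,0,80,100)[:500],c(s,235,145,60,75)[:500]]))
E
```

```text
line len 0.016298343385801894
t 11.20 tip along 30.4 up -0.5 side(upslope) 1.2 mm | f n,hy,side [-1.  -1.  -1.4] ang [-0.07  0.02  0.12] w 0.278 q6 -2.85
[-0.05, 0.13, -0.54, -0.07, 0.02, 0.12]
t 11.25 tip along 30.5 up -0.3 side(upslope) 1.3 mm | f n,hy,side [-0.6  0.2 -0.2] ang [-0.06  0.03  0.13] w 0.275 q6 -2.85
mouth bottom pred [[278.77790732   2.90592252]
 [278.79445279   7.79134253]
 [278.36032578 -51.16030466]]
```

View pics/w7.png

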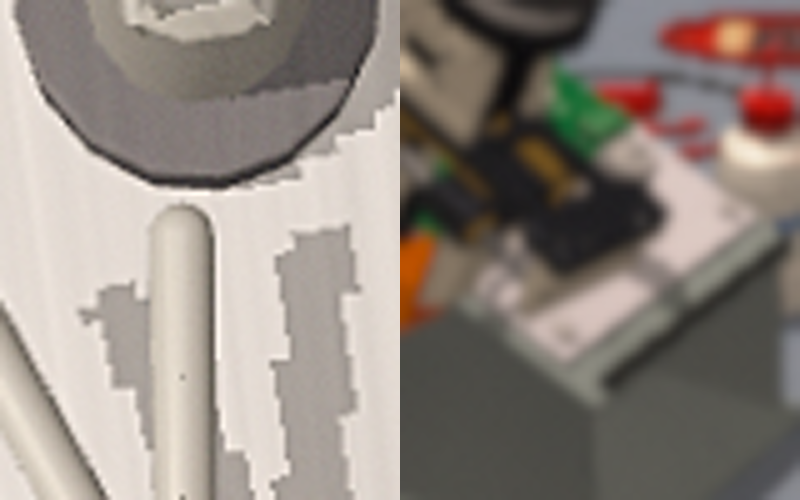

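The mouth's lower chamfer edge is at row 7.6 (predicted 7.8) and its centre is about 0.9 px right of the prediction, so the fit is good. The leg needs about 1.6 mm along tool +y. After that I advance in small steps.

Call:
{"fn": "apply_moves", "kwargs": {"series": [[[0,0.16,-0.3,0,0,0,1],[0,0,-0.4,0,0,0,1],[0,0,-0.4,0,0,0,1],[0,0,0,0,0,0,1]]]}}

```text
time: 11.8
position: [0.6747, 0.1016, 0.1831]
eef_rot: [-1.431, 1.146, -0.036]
force: [1.2, -0.2, -0.3]
width: 0.277
```

```bash
python3 - <<'E'
from est import *
where();plan([(at(0,0,-.0004),AT,4)])
E
```

```text
line len 0.016298343385801894
t 11.80 tip along 19.7 up 1.1 side(upslope) -0.1 mm | f n,hy,side [-0.7 -0.   1. ] ang [0.02 0.09 0.24] w 0.277 q6 -2.88
[0.03, 0.0, -0.49, 0.01, 0.02, 0.06]
[0.03, 0.0, -0.49, 0.01, 0.02, 0.06]
[0.03, 0.0, -0.49, 0.01, 0.02, 0.06]
[0.03, 0.0, -0.49, 0.01, 0.02, 0.06]
```

Call:
{"fn": "apply_moves", "kwargs": {"series": [[[0.08,0,-0.4,0,0,0.2,1],[0.03,0,-0.4,0,0,0,1],[0,0,-0.4,0,0,0,1],[0,0,0,0,0,0,1]]]}}

```text
time: 12.2
position: [0.6748, 0.0982, 0.1846]
eef_rot: [-1.395, 1.143, -0.0]
force: [0.9, 0.2, -0.0]
width: 0.278
```

```bash
python3 - <<'E'
from est import *
where();plan([(at(-.03,0,-.0004),AT,7)])
E
```

```text
line len 0.016298343385801894
t 12.20 tip along 16.6 up 0.6 side(upslope) 0.7 mm | f n,hy,side [-0.4  0.3  0.7] ang [-0.18  0.96  0.33] w 0.278 q6 -2.91
[0.03, 0.01, -0.66, -0.03, 0.14, 0.05]
[0.03, 0.01, -0.66, -0.03, 0.14, 0.05]
[0.03, 0.01, -0.66, -0.03, 0.14, 0.05]
[0.03, 0.01, -0.66, -0.03, 0.14, 0.05]
[0.03, 0.01, -0.66, -0.03, 0.14, 0.05]
[0.03, 0.01, -0.66, -0.03, 0.14, 0.05]
[0.03, 0.01, -0.66, -0.03, 0.14, 0.05]
```

```bash
python3 - <<'E'
from est import *
o=sensors.observe();print({k:np.round(o[k],3) for k in o})
grab_frame("top");where();i=grab_frame("wrist");where();cv2.imwrite("pics/w8f.png",i);pickle.dump((camera_model("wrist"),o),open("w8.pkl","wb"))
g=cv2.cvtColor(i,cv2.COLOR_BGR2GRAY)
# leg tip: top row of bright leg columns
print(g[20:70:2,268:288])
E
```

```text
line len 0.016298343385801894
{'time': np.float64(12.2), 'joint_positions': array([ 0.04 ,  0.455,  1.555, -0.026,  0.703, -2.91 ]), 'joint_velocities': array([ 0.02 , -0.002, -0.009,  0.026, -0.005,  0.   ]), 'tau': array([  0.28 , -50.068, -25.312,   0.072,  -2.164,  -0.086]), 'position': array([0.675, 0.098, 0.185]), 'eef_rot': array([-1.395,  1.143, -0.   ]), 'force': array([ 0.857,  0.175, -0.028]), 'torque': array([ 0.161,  0.322, -0.   ]), 'width': np.float64(0.278)}
t 12.25 tip along 16.3 up 0.6 side(upslope) 0.8 mm | f n,hy,side [ 0.4  2.8 -0.1] ang [-0.16  0.93  0.34] w 0.274 q6 -2.91
t 12.30 tip along 16.1 up 0.6 side(upslope) 0.9 mm | f n,hy,side [ 0.5  5.6 -0.8] ang [-0.17  0.91  0.35] w 0.279 q6 -2.91
[[185 187 187 186 187 187 186 186 184 183 179 178 176 174 174 175 173 173
  175 171]
 [194 191 188 187 186 186 185 185 182 179 179 177 176 175 173 174 174 177
  173 171]
 [131 125 138 173 191 192 188 186 184 180 182 181 180 181 181 163 146 145
  139 117]
 [131 132 127 125 122 121 117 110 115 111 113 114 115 116 112 112 110 109
  108 103]
 [132 131 129 129 128 124 126 122 1
[... 1050 characters left out ...]
 127 127
  132 128]
 [124 123 195 208 208 219 217 213 209 195 183 174 154 126 105 125 128 122
  126 128]
 [123 125 195 209 209 217 217 213 208 195 184 173 153 128 109 128 124 124
  132 124]
 [130 107 196 208 210 218 217 213 208 196 182 173 156 127 109 126 127 128
  129 101]
 [ 69  67 195 209 208 219 217 214 208 197 186 173 157 129 108 116 113  98
   81  65]
 [173 151 191 206 208 217 219 214 207 197 184 175 155 132 104  80 132 175
  216 210]
 [166 163 188 205 208 218 219 215 209 196 186 175 156 128  97 241 229 227
  225 223]
 [164 163 190 204 207 218 219 216 210 197 187 173 158 128  90 237 225 222
  223 221]
 [162 162 189 204 205 217 219 217 209 197 185 172 157 130  93 236 224 222
  222 221]]
```

```bash
python3 - <<'E'
from est import *
m8,o8=pickle.load(open("w8.pkl","rb"));i=cv2.imread("pics/w8f.png");t=grab_frame("top");s=grab_frame("side");where()
print("mouth, outer bottom, E",proj(m8,[H+.013*hy,H+.013*hy-.007*n,E]).round(1))
c=lambda i,x,y,w,h,k:cv2.resize(i[y:y+h,x:x+w],None,fx=k,fy=k,interpolation=cv2.INTER_CUBIC)
L=c(i,230,0,100,150,4);Rr=np.vstack([c(t,300,125,66,50,6)[:300,:396],c(s,235,145,66,50,6)[:300,:396]])
cv2.imwrite("pics/w8.png",np.hstack([L,Rr]))
cv2.imwrite("pics/w8t.png",t)
E
```

```text
line len 0.016298343385801894
t 12.40 tip along 16.0 up 0.5 side(upslope) 1.0 mm | f n,hy,side [ 0.2  5.2 -0.5] ang [-0.2   0.91  0.36] w 0.275 q6 -2.91
mouth, outer bottom, E [[278.4  36. ]
 [278.5  39.2]
 [277.7 -10.3]]
```

View pics/w8.png

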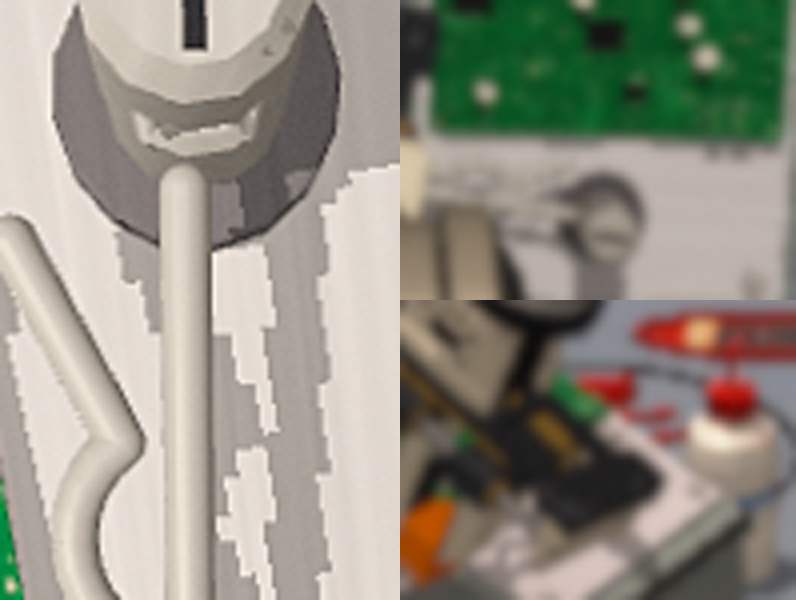

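The crop shows the tip resting on the pin shaft below the mouth (tip at row 41.5, lower chamfer edge at row 38), and contact came with the tip seemingly 3 mm early. Both fit a clip sitting lower in the jaws than assumed, because the lift began before the fingers had fully closed. The leg's apparent width says the same. I'll measure that drop along the leg.

```bash
python3 - <<'E'
from est import *
Am=np.array([[0,.311,-.95],[1,0,0],[0,-.95,-.311]])
for f,rows in(("w7f",range(48,200,12)),("w8f",range(50,200,12)),("w4f",range(50,215,12))):
    g=cv2.cvtColor(cv2.imread(f"pics/{f}.png"),cv2.COLOR_BGR2GRAY).astype(float);mm,oo=pickle.load(open(f[:2]+".pkl","rb"))
    for v in rows:
        p=g[v-2:v+3,262:294].mean(0);dd=np.diff(p);k=dd[:12].argmax() if abs(dd[:12]).max()==dd[:12].max() else abs(dd[:12]).argmax()
        print(f,v,262+k,p[k-1:k+4].astype(int),"R",p[16:28].astype(int))
E
```

```text
line len 0.016298343385801894
w7f 48 269 [221 210 194 202 208] R [183 172 153 121 110 233 220 220 221 222 221 219]
w7f 60 269 [184 166 188 204 207] R [185 173 155 127  95 238 222 216 217 221 221 221]
w7f 72 269 [164 160 188 203 206] R [186 176 159 130  94 218 226 220 217 216 219 222]
w7f 84 267 [223 225 171 158 169] R [187 177 162 135 102 138 228 226 221 218 216 218]
w7f 96 269 [222 226 194 194 204] R [189 178 166 138 107 146 165 165 167 164 162 159]
w7f 108 265 [128 126 192 226 221] R [190 182 167 144 110 125 165 161 161 164 165 165]
w7f 120 270 [221 223 194 201 205] R [192 182 169 146 113 125 160 152 188 222 221 224]
w7f 132 268 [223 231 189 158 175] R [194 183 171 149 114 123 174 226 218 216 217 218]
w7f 144 270 [225 232 176 197 206] R [195 185 173 153 119 112 165 157 161 159 158 156]
w7f 156 271 [179 154 198 205 210] R [197 186 174 155 121 116 182 178 183 140 116 121]
w7f 168 267 [127  99 174 170 166] R [200 188 176 159 125 117 175 170 169 167 168 168]
w7f 180 267 [129 105 150 171 170] R [152 142 139 136 125 101 176 171 169 169 168 168]
w7f 192 268 [112 132 174 171 174] R [158 14
[... 1654 characters left out ...]
225 223 219]
w4f 122 270 [227 230 197 202 207] R [195 184 173 149 107 170 235 226 226 224 223 225]
w4f 134 270 [222 220 190 202 208] R [197 186 174 152 113 151 202 192 194 195 191 187]
w4f 146 271 [162 155 202 209 216] R [199 188 176 155 120 129 175 172 171 171 170 170]
w4f 158 271 [172 153 201 208 212] R [201 189 178 158 124 117 178 171 171 171 170 170]
w4f 170 267 [131 102 175 171 170] R [180 192 182 163 128 119 177 174 171 172 172 172]
w4f 182 267 [129 109 156 176 173] R [156 145 142 139 125 108 181 175 173 173 171 171]
w4f 194 268 [116 133 174 172 174] R [159 145 144 139 127 104 175 171 170 170 170 170]
w4f 206 268 [120 117 174 172 173] R [161 145 143 140 130 106 177 173 172 173 173 172]
```

```bash
sed -i 's/^TIP=np.array(\[[^]]*\])/TIP=np.array([.0199,-.0013,-.1208])/' est.py
python3 - <<'E'
from est import *
where();plan([(at(.022,-.0145),AT,1),(at(.022,0),AT,3)])
E
```

```text
line len 0.016298343385801894
t 12.40 tip along 13.2 up -14.0 side(upslope) 1.2 mm | f n,hy,side [ 0.2  5.2 -0.5] ang [-0.2   0.91  0.36] w 0.275 q6 -2.91
[0.25, 0.16, 0.91, -0.2, 0.91, 0.36]
[-0.48, 0.0, -0.0, 0.0, -0.0, 0.0]
[-0.48, 0.0, 0.0, 0.0, 0.0, 0.0]
[-0.48, 0.0, -0.0, -0.0, -0.0, 0.0]
```

Call:
{"fn": "apply_moves", "kwargs": {"series": [[[0.2,0.15,0.9,-0.2,0.9,0.4,1],[-0.5,0,0,0,0,0,1],[-0.5,0,0,0,0,0,1],[-0.5,0,0,0,0,0,1],[0,0,0,0,0,0,1],[0,0,0,0,0,0,1]]]}}

```text
time: 13.0
position: [0.6693, 0.1034, 0.1976]
eef_rot: [-1.438, 1.152, -0.045]
force: [-0.4, 0.1, -0.8]
width: 0.278
```

```bash
python3 - <<'E'
from est import *
where();plan([(at(.018,0),AT,1)])
i=grab_frame("wrist");m9=camera_model("wrist");cv2.imwrite("pics/w9f.png",i);where()
print("mouth outer top,c,bottom",proj(m9,[H+.013*hy+.007*n,H+.013*hy,H+.013*hy-.007*n]).round(1))
o=sensors.observe();print("tip end, 7mm back top",proj(m9,[o['position']+rot(o['eef_rot'])@TIP]).round(1))
g=cv2.cvtColor(i,cv2.COLOR_BGR2GRAY);print(g[0:56:2,262:300])
E
```

```text
line len 0.016298343385801894
t 13.00 tip along 18.4 up 2.5 side(upslope) 0.4 mm | f n,hy,side [-0.6  0.  -0.7] ang [-0.05 -0.17 -0.06] w 0.278 q6 -2.87
[0.22, 0.05, -0.04, -0.05, -0.17, -0.06]
t 13.05 tip along 18.4 up 2.5 side(upslope) 0.5 mm | f n,hy,side [-0.6 -0.2 -1.1] ang [-0.05 -0.16 -0.05] w 0.277 q6 -2.87
mouth outer top,c,bottom [[277.4  29.3]
 [277.4  32.9]
 [277.5  36.1]]
tip end, 7mm back top [[276.6  42.7]]
[[211 214 215 ... 164 149 152]
 [211 213 215 ... 152 155 153]
 [212 213 213 ... 158 142 147]
 ...
 [132 130 126 ...  93  57 124]
 [140 135 128 ... 132 185 171]
 [ 83  82 110 ... 208 243 236]]
```

Call:
{"fn": "apply_moves", "kwargs": {"series": [[[0.2,0.05,0,0,-0.15,0,1],[0,0,-0.3,0,0,0,1],[0,0,-0.3,0,0,0,1],[0,0,-0.3,0,0,0,1],[0,0,0,0,0,0,1],[0,0,0,0,0,0,1]]]}}

```text
time: 13.65
position: [0.6679, 0.0931, 0.194]
eef_rot: [-1.432, 1.153, -0.039]
force: [1.0, -0.4, -1.5]
width: 0.275
```

```bash
python3 - <<'E'
from est import *
where();i=grab_frame("wrist");cv2.imwrite("pics/w10f.png",i);where()
plan([(at(-.02,0),AT,6)])
E
```

```text
line len 0.016298343385801894
t 13.65 tip along 7.9 up -0.6 side(upslope) -0.7 mm | f n,hy,side [-1.8 -0.3  0.3] ang [-0.08 -0.04 -0.12] w 0.275 q6 -2.9
t 13.70 tip along 8.0 up -0.6 side(upslope) -0.7 mm | f n,hy,side [-1.1 -0.2 -0.6] ang [-0.07 -0.04 -0.12] w 0.279 q6 -2.9
[-0.01, -0.01, -0.47, -0.01, -0.01, -0.02]
[-0.01, -0.01, -0.47, -0.01, -0.01, -0.02]
[-0.01, -0.01, -0.47, -0.01, -0.01, -0.02]
[-0.01, -0.01, -0.47, -0.01, -0.01, -0.02]
[-0.01, -0.01, -0.47, -0.01, -0.01, -0.02]
[-0.01, -0.01, -0.47, -0.01, -0.01, -0.02]
```

The tip is 5 mm inside the hole with no resistance. I keep going.

Call:
{"fn": "apply_moves", "kwargs": {"series": [[[0,0,-0.4,0,0,0,1],[0,0,-0.4,0,0,0,1],[0,0,-0.4,0,0,0,1],[0,0,-0.4,0,0,0,1],[0,0,-0.4,0,0,0,1],[0,0,0,0,0,0,1]]]}}

```text
time: 14.3
position: [0.6644, 0.0717, 0.1929]
eef_rot: [-1.433, 1.153, -0.039]
force: [-0.7, -0.4, -1.9]
width: 0.279
```

```bash
python3 - <<'E'
from est import *
where();grab_frame("top");where()
plan([(at(-.0515,0),AT,6)])
E
```

```text
line len 0.016298343385801894
t 14.30 tip along -13.8 up -0.5 side(upslope) -0.8 mm | f n,hy,side [-1.5 -0.6 -1.4] ang [-0.06 -0.04 -0.11] w 0.279 q6 -2.95
t 14.35 tip along -13.6 up -0.5 side(upslope) -0.8 mm | f n,hy,side [-0.6  1.  -0.4] ang [-0.06 -0.03 -0.11] w 0.28 q6 -2.95
[-0.01, -0.02, -0.63, -0.01, -0.01, -0.02]
[-0.01, -0.02, -0.63, -0.01, -0.01, -0.02]
[-0.01, -0.02, -0.63, -0.01, -0.01, -0.02]
[-0.01, -0.02, -0.63, -0.01, -0.01, -0.02]
[-0.01, -0.02, -0.63, -0.01, -0.01, -0.02]
[-0.01, -0.02, -0.63, -0.01, -0.01, -0.02]
```

Call:
{"fn": "apply_moves", "kwargs": {"series": [[[0,0,-0.5,0,0,0,1],[0,0,-0.8,0,0,0,1],[0,0,-0.8,0,0,0,1],[0,0,-0.8,0,0,0,1]]], "force": 60}}

```text
time: 14.75
position: [0.6613, 0.0469, 0.1932]
eef_rot: [-1.417, 1.147, -0.021]
force: [1.7, -0.4, -3.3]
width: 0.282
```

```bash
python3 - <<'E'
from est import *
where();grab_frame("top");where()
E
```

```text
line len 0.016298343385801894
t 14.75 tip along -38.6 up -0.4 side(upslope) 0.7 mm | f n,hy,side [-3.7 -0.3  0.3] ang [-0.01  0.43  0.18] w 0.282 q6 -3.03
t 14.80 tip along -40.9 up -0.3 side(upslope) 0.6 mm | f n,hy,side [-3.6 -6.2  0.6] ang [0.01 0.28 0.14] w 0.274 q6 -3.03
```

Force along the hole is now pulling toward home, so the bow has snapped over. I let it travel the rest.

Call:
{"fn": "apply_moves", "kwargs": {"series": [[[0,0,-0.5,0,0,0,1],[0,0,-0.3,0,0,0,1],[0,0,0,0,0,0,1],[0,0,0,0,0,0,1]]]}}

```text
time: 15.2
position: [0.6596, 0.0356, 0.1923]
eef_rot: [-1.421, 1.147, -0.027]
force: [-0.1, 1.0, -0.7]
width: 0.275
```

```bash
python3 - <<'E'
from est import *
where();i=grab_frame("wrist");cv2.imwrite("pics/w11f.png",i);where()
print(sensors.observe()['joint_positions'].round(2))
E
```

```text
line len 0.016298343385801894
t 15.20 tip along -50.1 up -0.4 side(upslope) 0.5 mm | f n,hy,side [-0.6  1.  -0.6] ang [-0.09  0.29  0.15] w 0.275 q6 -3.05
t 15.25 tip along -50.1 up -0.4 side(upslope) 0.5 mm | f n,hy,side [-1.4  1.4 -0.3] ang [-0.08  0.29  0.15] w 0.275 q6 -3.05
[-0.07  0.41  1.6   0.03  0.7  -3.05]
```

Call:
{"fn": "apply_moves", "kwargs": {"series": [[[0,0,0,0,0,0,0.4],[0,0,0,0,0,0,0.4],[0,0,0,0,0,0,0.4],[0,0,0,0,0,0,0.4],[0,0,0,0,0,0,0.4],[0,0,0,0,0,0,0.4],[-1,0,0,0,0,0,0.4],[-3,0,0,0,0,0,0.4]]]}}

```text
time: 16.05
position: [0.6415, 0.0357, 0.2261]
eef_rot: [-1.424, 1.154, -0.029]
force: [0.4, -0.6, 0.3]
width: 0.602
```

Call:
{"fn": "apply_moves", "kwargs": {"series": [[[-4,0,0,0,0,0,0.4],[-4,0,0.5,0,0,0,0.4],[-2,0,1,0,0,0,0.4],[0,0,1,0,0,0,0.4],[0,0,0,0,0,0,0.4],[0,0,0,0,0,0,0.4]]]}}

```text
time: 16.65
position: [0.6028, 0.0624, 0.3284]
eef_rot: [-1.425, 1.147, -0.03]
force: [-0.4, -1.1, 0.1]
width: 0.599
```

```bash
python3 - <<'E'
from est import *
where();i=grab_frame("wrist");mm=camera_model("wrist");cv2.imwrite("pics/w12.png",cv2.resize(i[0:230,170:450],None,fx=2.6,fy=2.6,interpolation=cv2.INTER_CUBIC))
P=[H+hy*x for x in(-.0495,.055,.072)]
print("pred tip, root, grip; flare",((proj(mm,P+[H-hy*.04+np.cross(hy,n)*.0235,E])-[170,0])*2.6).round(0).tolist())
E
```

```text
line len 0.016298343385801894
t 16.65 tip along -25.4 up 147.6 side(upslope) 0.2 mm | f n,hy,side [ 0.2 -1.1 -0.1] ang [-0.04  0.22  0.19] w 0.599 q6 -2.99
pred tip, root, grip; flare [[279.0, 129.0], [282.0, 405.0], [283.0, 445.0], [218.0, 157.0], [280.0, 263.0]]
```

View pics/w12.png

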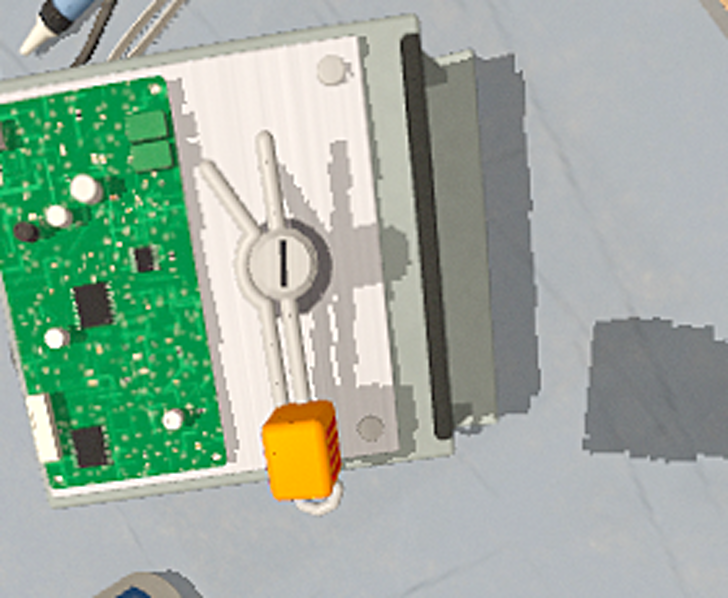

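The clip is seated. The bow hugs the pin at (282,262), with the leg through to its tip at (264,133) (predicted row 129, so about 1.5 mm) and the grip at (302,450). The leg is about 0.12 rad off the hole's line, inside the 0.3 limit, and the gripper is clear. I hand the job in.

```bash
python3 - <<'E'
from h import *
print(job.sign_off(), sensors.observe()['time'])
E
```

```text
the job is handed in; nothing more can be done
the job is handed in; nothing more can be done
```

The clip is on the pin with its leg through the cross hole and the bow snapped over. I let go, backed off to about 150 mm above the pin and handed the job in at about 16.7 s. The hand-in gives no verdict.

**Last checks**
- **Seat:** in the final wrist picture the leg tip was about 1.5 mm along the hole from where a fully home clip would put it, against the 5 mm limit.
- **Angle:** the leg sits about 0.12 rad off the hole's line, against the 0.3 rad limit. It turned that much when I released it. I did not measure the tilt of the clip's plane separately.
- **Force:** wrist force was about 1 N at home and about 1 N, noise level, after backing off.
- **Board, tin, part box and bottle:** I saw no contact and the hand stayed clear of them. I did not measure their positions again at the end.

**What went wrong on the way**
- I started lifting before the fingers had fully closed, so the clip sat about 14 mm too low in the jaws.
- Because of that, the first push met the pin shaft below the hole, at about 5 N. I backed off, raised the clip by that amount, and the leg then slid in without resistance.

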